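# Load the long and the short cell carrier into their tilted optical mounts

## Task

Put each of the two cell carriers into the tilted mount whose pocket matches its length, the long one in the long pocket and the short one in the short, seated fully home: flat on the pocket floor and square in it. Lower them in gently, do not drop them, and leave everything else on the bench standing where it is.

Things in the scene. Friction and masses are not known exactly. Their poses are not given: they have to be found in the camera images.
- carrier_long: long cell carrier, loose, about 0.35 kg: flat aluminium foot plate 130 x 56 x 14 mm (x, y, z), dark housing 60 x 34 x 38 mm centred on it (top 52 mm above the underside). Same either way round. Origin: centre of the underside; x along the plate, z up. Grip the housing across its 34 mm (y)
- long_pocket (a point): centre of the pocket floor in the fixed mount for the long carrier, 72 mm above the bench; x along the pocket, up the slope, y across, z out of it. Aluminium face 176 x 100 mm on four posts, sloping 30 degrees, lower edge towards the robot. Pocket 134 x 60 mm, 12 mm deep, mouth chamfered 4 mm (2 mm play a side): the foot goes in, the housing stands out
- carrier_short: short cell carrier, loose, about 0.35 kg: flat aluminium foot plate 100 x 56 x 14 mm (x, y, z), dark housing 60 x 34 x 38 mm centred on it (top 52 mm above the underside). Same either way round. Origin: centre of the underside; x along the plate, z up. Grip the housing across its 34 mm (y)
- short_pocket (a point): centre of the pocket floor in the fixed mount for the short carrier, 72 mm above the bench; x along the pocket, up the slope, y across, z out of it. Aluminium face 176 x 100 mm on four posts, sloping 30 degrees, lower edge towards the robot. Pocket 104 x 60 mm, 12 mm deep, mouth chamfered 4 mm (2 mm play a side): the foot goes in, the housing stands out
- tube_a: bystander: one of two white tubes standing on green screw caps, 34 mm across, 113 mm tall. Origin: centre of its underside
- tube_b: bystander: the other such tube. Origin: centre of its underside
- screwdriver: bystander: screwdriver with a red handle, 180 mm long, lying flat between the carriers. Origin: about the middle of its length
- syringe: bystander: white plastic syringe, 135 mm long, lying flat. Origin: under the middle of its barrel
- bottle: bystander: brown glass bottle, 66 mm across, 150 mm tall. Origin: centre of its underside
- beaker: bystander: white porcelain beaker, 70 mm across, 80 mm tall. Origin: centre of its underside
- lens_cap: bystander: black round knob-like lens cap, 52 mm across, 34 mm tall. Origin: centre of its underside
Not all that is in view belongs to the job. Leave any red or yellow look-alike of the carrier_long alone.

How it is judged (in metres and radians):
At the end, for the whole second after the job is handed in: Both carriers lie at rest in the pockets of their own length: origin within 4 mm of the pocket centre along and across it and within 2.5 mm of the pocket floor, underside parallel to the floor within 0.035 rad, long axis along the pocket within 0.08 rad (either way round) (x of carrier_long in the frame of long_pocket between -0.004 and 0.004 m and y of carrier_long in the frame of long_pocket between -0.004 and 0.004 m and z of carrier_long in the frame of long_pocket between -0.0025 and 0.0025 m and angle between the z axis of carrier_long and the z axis of long_pocket, either way round below 0.035 rad and angle between the x axis of carrier_long and the x axis of long_pocket, either way round below 0.08 rad and linear speed of each of carrier_long, carrier_short below 0.02 m/s and x of carrier_short in the frame of short_pocket between -0.004 and 0.004 m and y of carrier_short in the frame of short_pocket between -0.004 and 0.004 m and z of carrier_short in the frame of short_pocket between -0.0025 and 0.0025 m and angle between the z axis of carrier_short and the z axis of short_pocket, either way round below 0.035 rad and angle between the x axis of carrier_short and the x axis of short_pocket, either way round below 0.08 rad); the robot touches nothing.
It fails at once if a carrier is dropped or driven into its pocket (faster than 0.5 m/s within 40 mm of its seat) ((distance between carrier_long and long_pocket below 0.04 m and linear speed of carrier_long above 0.5 m/s) or (distance between carrier_short and short_pocket below 0.04 m and linear speed of carrier_short above 0.5 m/s)).
It fails at once if a bystander (tube, screwdriver, syringe, bottle, beaker, lens cap) is shifted by more than 30 mm (distance of any of tube_a, tube_b, screwdriver, syringe, bottle, beaker, lens_cap from where it was at the start of the episode above 0.03 m).
It fails at once if a tube, the bottle or the beaker is tipped over (angle between any of tube_a, tube_b, bottle, beaker's own z axis and vertical above 0.5 rad).
It also fails if it takes over 61 s, if anything falls off the work surface, if the arm or the gripper's body presses on something with over 40 N, if the wrist force passes 120 N, or if a joint passes its speed limit or range.

## Robot

A 6-joint arm with a two-finger parallel gripper is mounted at the origin on the work surface. World frame = base frame: x ahead of the robot, y to its left, z up, the work surface at z = 0. Lengths are in mm, angles in degrees, forces in N, time in s.
With the tool pointing down it reaches from about 350 to 850 mm from the base axis. Payload 8.1 kg.
Tool frame: the origin (TCP) lies on the centre line of the jaws, within the pads' length; the fingertips stand 19 mm ahead of it and the grasp point (between the pads) is the TCP; z points along the fingers, y is the line along which they close (so a half turn about z gives the same grasp; the last joint's range is limited). The gripper opens to 85 mm and grips with 20 to 120 N. Pads are 22 mm wide; open, the fingers measure 114 mm over their backs; the gripper's body (76 mm by 85 mm) begins 54 mm behind the grasp point. The pads swing forward as they close: fully open they stand 13 mm farther back than shut.
Start: joints at [-76.398, 7.471, 85.268, -0, 87.261, -4.893], TCP at [190.354, -569.009, 250.292] pointing down, gripper open.
Joint ranges: [-169.43, 169.43], [-51.17, 129.36], [1.28, 143.12], [-76.62, 256.62], [0, 156.53], [-152.29, 152.29]. Speed limits (degrees/s): [136.94, 136.94, 159.86, 180, 180, 180].

## Interface

Orientations are given as [roll, pitch, yaw] about the fixed x, y, z axes, in that order (R = Rz(yaw) Ry(pitch) Rx(roll)).
In Python, from bench import r gives the robot as it stands. The module is installed in compiled form; this text tells all that it offers.
- The arm moves only by the tool servo_tool, never from a script. Its arguments are lists of equal length, an entry for each row: "fingers": the finger opening in m, from 0 to 0.0854; "linear": the shift along the tool's x, y, z in m, a list of three; "rotation": the turn, a rotation vector about the tool's x, y, z in degrees, a list of three. A call has 1 to 10 rows; each row is the pose to reach, as a shift and turn from the pose commanded when the call began, along the tool's axes at that moment; what a row does not reach only later rows make up. A row lasts 1/10 s, in which the tool goes at most 50 mm and 8.59 degrees, less where a joint would pass 70% of its speed; a pose out of reach is approached as far as the arm can. A call with a gripper value outside its range is refused whole. The fingers move at their own pace and stop on an object; "force" is the grip in N (left out, the last holds). Time passes only in rows, so rows that repeat a pose let the fingers close. It gives the time, the measured TCP pose, the force, the opening and the grip force at its end, in the units of the state.
- r.sense(): the state, without advancing time (a new reading comes with each control period).
- r.snapshot(name): name is "scene" or "top"; returns a dict with "frame" (480x640x3 uint8, red, green, blue), "fx", "fy", "cx", "cy" (pixels), "camera_from_world" (4x4, takes a point from world to camera coordinates). Camera axes: x right, y up, looking along -z (the intrinsics and any distortion apply to the point x, -y, -z); pixel columns grow to the right and rows downward; lengths in mm; the calibration is good to about 2 mm. A picture is of the moment at which its call begins. There is no depth.
- r.hand_in(): hands the job in; it is judged then, once.
The state is a dict: "time": time; "joint_pos": joint angles; "qd": joint speeds; "joint_efforts": joint torques, N m; "tool_pos": TCP position; "tcp_rot": TCP orientation; "ft_force": force on the tool from outside, world axes, zero at the start; "wrist_torque": the same for the moment, N m; "finger_gap": finger opening in mm; "grip_force": force on a finger pad.
Only numpy, scipy, OpenCV 4.12 (cv2) and the standard library are available. Lean on these libraries where they do the work, as an engineer would, in place of code of your own. Each camera call takes 0.05 s, during which the arm holds its last target. There are 200 camera calls.

## Working session

There is one attempt and no reset: what is moved stays moved. The work goes in short steps, Python scripts to look and compute and a tool call to move; the robot and the scene stay as the last step left them, time stands still between calls to the robot, and variables do not carry over. Pictures are saved under pics/ and viewed, at most 10 in all, crops included, and the job is handed in when it is done.

Besides the shell and the picture viewer there is one more tool, called after "Call:" by a JSON object that holds its "op" and its "data". servo_tool: Moves the arm, as the interface text tells. Its arguments: {"type":"object","properties":{"fingers":{"type":"array","items":{"type":"number"}},"linear":{"type":"array","items":{"type":"array","items":{"type":"number"}}},"rotation":{"type":"array","items":{"type":"array","items":{"type":"number"}}},"force":{"type":"number"}},"required":["fingers","linear","rotation"]}

```bash
mkdir -p pics; cat > h.py <<'E'
import numpy as np, cv2, pickle
def snap(n,f):
    from bench import r
    s=r.snapshot(n); cv2.imwrite(f'pics/{f}.png',s['frame'][:,:,::-1]); pickle.dump(s,open(f'{f}.pkl','wb')); return s
def ray(s,u,v):
    T=np.array(s['camera_from_world']);R=T[:3,:3];c=-R.T@T[:3,3]
    d=R.T@np.array([(u-s['cx'])/s['fx'],-(v-s['cy'])/s['fy'],-1]);return c,d
def onz(s,u,v,z):
    c,d=ray(s,u,v);return c+d*(z-c[2])/d[2]
def proj(s,p):
    T=np.array(s['camera_from_world']);q=T[:3,:3]@np.array(p,float)+T[:3,3]
    return np.array([s['cx']+s['fx']*q[0]/-q[2], s['cy']-s['fy']*q[1]/-q[2]])
E
python3 - <<'E'
from h import *
for n in('scene','top'):
    s=snap(n,n+'0'); print(s['fx'],s['cx'],s['cy'],ray(s,s['cx'],s['cy']), [k for k in s])
from bench import r; print(r.sense())
E
```

```text
614.4161925790263 324.9442372765927 234.2795495997608 (array([1371.15210859,  154.354129  , 1207.85380834]), array([-0.59357733, -0.10354985, -0.79808733])) ['frame', 'fx', 'fy', 'cx', 'cy', 'camera_from_world']
545.6760616728351 326.6379183068707 237.33676913427192 (array([ 405.30422627,    3.89332522, 1298.18441442]), array([ 0.12450208,  0.01665913, -0.99207949])) ['frame', 'fx', 'fy', 'cx', 'cy', 'camera_from_world']
{'time': 0.1, 'joint_pos': array([-7.63987339e+01,  7.51242641e+00,  8.53222827e+01,  1.15189277e-03,
        8.72607325e+01, -4.89303390e+00]), 'qd': array([-0.09451736, -0.10515909, -0.13181618,  0.0014554 ,  0.05004588,
       -0.04224276]), 'joint_efforts': array([ 8.22150323e-04, -5.70950568e+01, -5.01942837e+01, -1.28601641e-04,
        8.06878408e-03, -1.40291925e-05]), 'tool_pos': array([ 190.24749942, -568.56257578,  249.3393961 ]), 'tcp_rot': array([-1.79905004e+02, -9.28705217e-03,  1.84942363e+01]), 'ft_force': array([-0.0019864 ,  0.42464601, -0.0016248 ]), 'wrist_torque': array([-0.06127151, -0.00718397, -0.02747709]), 'grip_force': 0.0, 'finger_gap': 85.74672844983725}
```

View pics/top0.png

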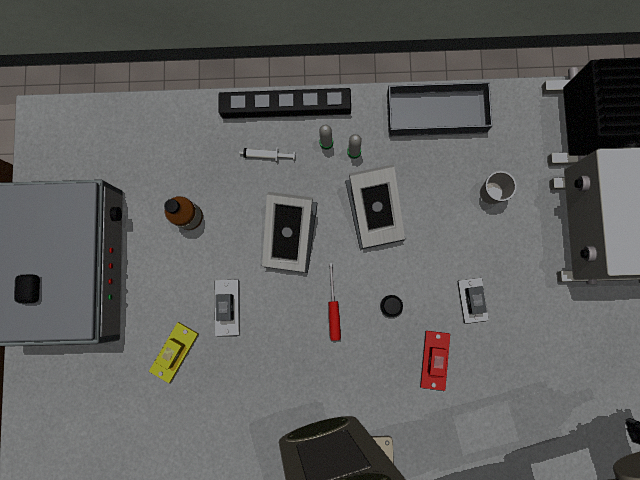

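View pics/scene0.png

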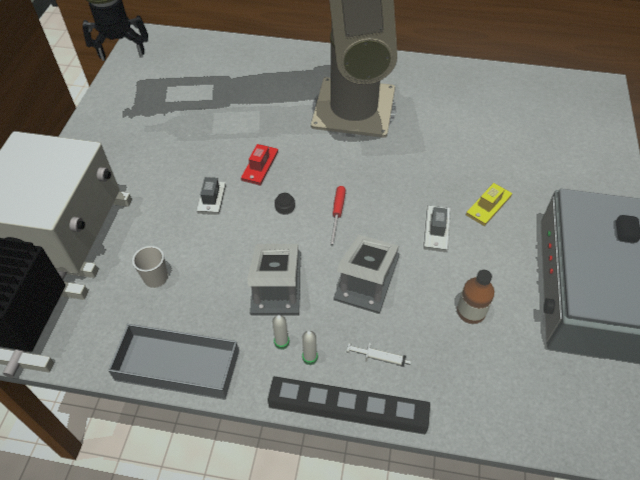

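The top view shows the long carrier at about (227,308), the short one at (473,301), and mounts at (288,232) and (377,206). The scene view shows them at (437,227), (210,195), (368,258) and (277,265). Next I'll crop these closer.

```bash
python3 - <<'E'
from h import *
t=pickle.load(open('top0.pkl','rb'));s=pickle.load(open('scene0.pkl','rb'))
c=lambda im,x,y,w,h,W,H:cv2.resize(im['frame'][y:y+h,x:x+w,::-1],(W,H),interpolation=cv2.INTER_CUBIC)
a=np.hstack([c(t,250,155,160,120,400,300),c(s,240,230,160,120,400,300)])
b=np.hstack([c(t,200,270,66,75,264,300),c(t,440,270,66,75,264,300),c(s,410,197,60,68,264,300)])
b=cv2.copyMakeBorder(b,0,0,0,8,cv2.BORDER_CONSTANT)
cv2.imwrite('pics/crop.png',np.vstack([a,b]))
# plates: bright
for nm,im,boxes in(('top',t,[(200,270,60,75),(450,270,45,60)]),('scene',s,[(415,197,45,60),(190,170,42,50)])):
    for x,y,w,h in boxes:
        g=im['frame'][y:y+h,x:x+w].astype(int);m=((g.min(2)>165)).astype(np.uint8)
        m=cv2.morphologyEx(m,cv2.MORPH_OPEN,np.ones((2,2),np.uint8))
        n,l,st,_=cv2.connectedComponentsWithStats(m);
        pts=np.argwhere(l>0)[:,::-1].astype(np.float32)+[x,y]
        w3=np.array([onz(im,u,v,14)[:2] for u,v in pts],np.float32)
        print(nm,len(pts),cv2.minAreaRect(w3))
# pocket circles
for nm,im,pp in(('top',t,[(287,232),(377,206)]),('scene',s,[(371,258),(276,265)])):
    for (u,v) in pp:
        g=im['frame'][v-9:v+10,u-9:u+10].mean(2); print(nm); print(g.astype(int)[3:16,2:17])
E
```

```text
Traceback (most recent call last):
cv2.error: OpenCV(4.12.0) /io/opencv/modules/imgproc/src/convhull.cpp:143: error: (-215:Assertion failed) total >= 0 && (depth == CV_32F || depth == CV_32S) in function 'convexHull'
```

View pics/crop.png

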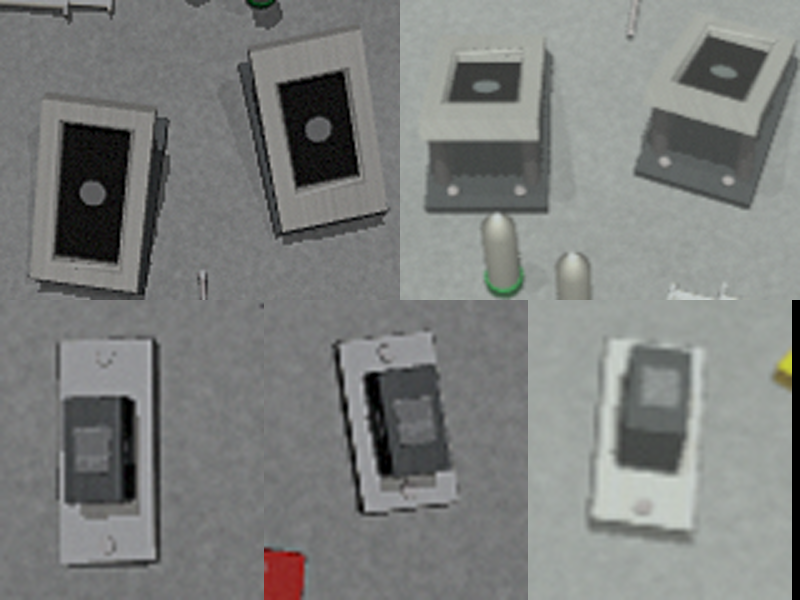

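The crop shows the left mount with the longer pocket and the right mount with the shorter one. Each floor has a grey centre disc that can be located in both views.

```bash
python3 - <<'E'
from h import *
t=pickle.load(open('top0.pkl','rb'));s=pickle.load(open('scene0.pkl','rb'))
for nm,im,boxes,th in(('top',t,[(205,270,50,75),(450,270,45,60)],130),('scene',s,[(415,197,45,60),(190,170,42,50)],190)):
    for x,y,w,h in boxes:
        g=im['frame'][y:y+h,x:x+w].astype(int)
        m=((g.min(2)>th)).astype(np.uint8)
        n,l,st,_=cv2.connectedComponentsWithStats(m);k=1+np.argmax(st[1:,4])
        pts=np.argwhere(l==k)[:,::-1]+[x,y]
        w3=np.array([onz(im,u,v,14)[:2] for u,v in pts],np.float32)
        print(nm,len(pts),np.percentile(g.min(2),[10,50,70,90]),cv2.minAreaRect(w3))
C={}
for nm,im,pp in(('top',t,[(287,232),(377,206)]),('scene',s,[(371,258),(276,264)])):
    for i,(u,v) in enumerate(pp):
        g=im['frame'].mean(2)[v-7:v+8,u-8:u+9]; m=(g>(65 if nm=='top' else 85)).astype(np.uint8)
        n,l,st,ce=cv2.connectedComponentsWithStats(m,connectivity=4);k=l[7,8]
        p=ce[k]+[u-8,v-7]; C[nm,i]=p; print(nm,i,p,st[k],onz(im,*p,72))
for i in(0,1):
    c1,d1=ray(t,*C['top',i]);c2,d2=ray(s,*C['scene',i])
    A=np.stack([d1,-d2],1);q=np.linalg.lstsq(A,c2-c1,rcond=None)[0];a=c1+q[0]*d1;b=c2+q[1]*d2;P=(a+b)/2
    print('tri',i,P,a-b)
    P[2]=72;x,y,w,h=[(258,188,60,88),(345,160,65,92)][i]
    g=t['frame'][y:y+h,x:x+w].astype(int).min(2);m=(g>130).astype(np.uint8)
    n,l,st,_=cv2.connectedComponentsWithStats(m);k=1+np.argmax(st[1:,4])
    pts=np.argwhere(l==k)[:,::-1]+[x,y];psi=0
    for _ in range(6):
        ex=np.array([np.cos(psi)*.866,np.sin(psi)*.866,.5]);ey=np.array([-np.sin(psi),np.cos(psi),0]);nz=np.cross(ex,ey);Q=P+12*nz
        L=[]
        for u,v in pts:
            c,d=ray(t,u,v);W=c+d*(nz@(Q-c))/(nz@d)-Q;L.append([ex@W,ey@W])
        (cc,sz,an)=cv2.minAreaRect(np.array(L,np.float32));a=an if sz[0]>sz[1] else an-90
        psi+=np.radians(a)
    print('yaw',i,np.degrees(psi),cc,sz,a,st[k],np.percentile(g,[5,50,90]))
E
```

```text
top 691 [ 70. 119. 123. 148.] ((408.4616394042969, 264.5368957519531), (53.78667449951172, 128.2675323486328), 89.96436309814453)
top 434 [ 65. 118. 121. 149.] ((410.01446533203125, -311.09429931640625), (98.5191650390625, 54.69335174560547), 5.716254711151123)
scene 281 [100. 157. 160. 193.] ((410.54736328125, 266.9745178222656), (124.5120620727539, 51.48764419555664), 0.3885037899017334)
scene 103 [ 87.  156.  159.  176.1] ((441.92071533203125, -306.3106994628906), (32.84617233276367, 51.8934326171875), 4.36279296875)
top 0 [286.55128205 231.91025641] [ 3  2 10 10 78] [574.20672314 115.18671081  72.        ]
top 1 [376.75324675 206.2987013 ] [ 3  3 10 10 77] [627.12013037 -91.46393994  72.        ]
scene 0 [368.86046512 258.11627907] [ 1  5 11  5 43] [575.45243203 115.93280903  72.        ]
scene 1 [274.08695652 264.10869565] [ 1  5 11  5 46] [628.29585933 -90.51241616  72.        ]
tri 0 [574.38858888 115.60638555  70.40423725] [ 0.08117809 -0.54618927 -0.03839232]
yaw 0 -9.254737854003906 (0.3128662109375, -0.3944511413574219) (98.09963989257812, 174.68504333496094) -0.00032806396484375 [   4    7   49   77 1201] [  9. 114. 135.]
tri 1 [627.32965558 -91.21531188  70.4698647 ] [ 0.12035422 -0.72914279  0.07847559]
yaw 1 10.332608843338676 (-0.07659912109375, -0.8505020141601562) (99.48847961425781, 174.57928466796875) -5.340576171875e-05 [   5    7   55   81 1423] [ 11. 117. 135.]
```

```bash
cat >> h.py <<'E'
from scipy.spatial.transform import Rotation as Ro
def go(pos,yaw,tilt=0,cur=None):
    from bench import r
    s=r.sense(); p,R=cur or (s['tool_pos'],Ro.from_euler('xyz',s['tcp_rot'],degrees=True))
    G=Ro.from_euler('z',yaw,degrees=True)*Ro.from_euler('y',-tilt,degrees=True)*Ro.from_euler('x',180,degrees=True)
    print('t',round(s['time'],2),'p',np.round(s['tool_pos'],1),'F',np.round(s['ft_force'],1),'gap',round(s['finger_gap'],1))
    print('lin m',np.round(R.inv().apply(np.array(pos)-p)/1000,4),'rot',np.round((R.inv()*G).as_rotvec(degrees=True),2))
    return (np.array(pos,float),G)
E
python3 - <<'E'
from h import *
a=go([410.5,-310.6,130],5.7)
go([410.5,-310.6,38],5.7,0,a)
print(a[1].as_matrix().round(2), go([0,0,0],0,30)[1].as_matrix().round(2))
E
```

```text
t 0.1 p [ 190.2 -568.6  249.3] F [-0.   0.4 -0. ] gap 85.7
lin m [ 0.2907 -0.1746  0.1197] rot [-0.1   0.   12.79]
t 0.1 p [ 190.2 -568.6  249.3] F [-0.   0.4 -0. ] gap 85.7
lin m [ 0.    -0.     0.092] rot [0. 0. 0.]
t 0.1 p [ 190.2 -568.6  249.3] F [-0.   0.4 -0. ] gap 85.7
lin m [-1.000e-04 -5.991e-01  2.503e-01] rot [-4.93 29.74 18.04]
[[ 1.   0.1  0. ]
 [ 0.1 -1.  -0. ]
 [ 0.   0.  -1. ]] [[ 0.87 -0.    0.5 ]
 [ 0.   -1.   -0.  ]
 [ 0.5   0.   -0.87]]
```

Call:
{"op": "servo_tool", "data": {"fingers": [0.06,0.06,0.06,0.06,0.06,0.06,0.06,0.06,0.06,0.06], "linear": [[0.291,-0.175,0.12],[0.291,-0.175,0.12],[0.291,-0.175,0.12],[0.291,-0.175,0.12],[0.291,-0.175,0.12],[0.291,-0.175,0.12],[0.291,-0.175,0.12],[0.291,-0.175,0.12],[0.291,-0.175,0.12],[0.291,-0.175,0.12]], "rotation": [[0,0,12.8],[0,0,12.8],[0,0,12.8],[0,0,12.8],[0,0,12.8],[0,0,12.8],[0,0,12.8],[0,0,12.8],[0,0,12.8],[0,0,12.8]]}}

```text
time: 1.1
tool_pos: [410.5, -311.4, 130.6]
tcp_rot: [180.0, 0.0, 5.7]
ft_force: [0.2, -0.1, -0.0]
finger_gap: 60.0
grip_force: 0.0
```

```bash
python3 - <<'E'
from h import *
go([410.5,-310.6,38],5.7)
E
```

```text
t 1.1 p [ 410.5 -311.4  130.6] F [ 0.2 -0.1 -0. ] gap 60.0
lin m [ 0.0001 -0.0009  0.0926] rot [0.03 0.02 0.02]
```

Call:
{"op": "servo_tool", "data": {"fingers": [0.06,0.06,0.06,0.06,0.06,0.02,0.02,0.02,0.02,0.02], "linear": [[0,-0.001,0.03],[0,-0.001,0.06],[0,-0.001,0.08],[0,-0.001,0.0925],[0,-0.001,0.0925],[0,-0.001,0.0925],[0,-0.001,0.0925],[0,-0.001,0.0925],[0,-0.001,0.0925],[0,-0.001,0.0925]], "rotation": [[0,0,0],[0,0,0],[0,0,0],[0,0,0],[0,0,0],[0,0,0],[0,0,0],[0,0,0],[0,0,0],[0,0,0]], "force": 50}}

```text
time: 2.1
tool_pos: [411.6, -310.8, 39.6]
tcp_rot: [179.9, -0.1, 5.7]
ft_force: [-2.4, 0.5, 8.2]
finger_gap: 33.1
grip_force: 52.2
```

```bash
python3 - <<'E'
from h import *
a=go([410.5,-310.6,200],5.7)
e=Ro.from_euler('z',10.33,degrees=True)*Ro.from_euler('y',-30,degrees=True)
for h in (150,60): go(np.array([627.2,-91.3,72])+e.apply([0,0,38+h]),10.33,30,a)
E
```

```text
t 2.1 p [ 411.6 -310.8   39.6] F [-2.4  0.5  8.2] gap 33.1
lin m [-9.000e-04  1.000e-04 -1.604e-01] rot [ 0.13 -0.1   0.  ]
t 2.1 p [ 411.6 -310.8   39.6] F [-2.4  0.5  8.2] gap 33.1
lin m [ 0.1437 -0.1891 -0.0348] rot [ 1.21 29.98 -4.52]
t 2.1 p [ 411.6 -310.8   39.6] F [-2.4  0.5  8.2] gap 33.1
lin m [ 0.1886 -0.1927  0.0431] rot [ 1.21 29.98 -4.52]
```

Call:
{"op": "servo_tool", "data": {"fingers": [0.02,0.02,0.02,0.02,0.02,0.02,0.02], "linear": [[0,0,-0.02],[0,0,-0.05],[0,0,-0.09],[0,0,-0.13],[0,0,-0.16],[0,0,-0.16],[0,0,-0.16]], "rotation": [[0,0,0],[0,0,0],[0,0,0],[0,0,0],[0,0,0],[0,0,0],[0,0,0]]}}

```text
time: 2.8
tool_pos: [410.8, -309.7, 197.5]
tcp_rot: [180.0, -0.0, 5.7]
ft_force: [0.2, -0.4, -6.2]
finger_gap: 33.5
grip_force: 51.5
```

```bash
python3 - <<'E'
from h import *
e=Ro.from_euler('z',10.33,degrees=True)*Ro.from_euler('y',-30,degrees=True)
for h in (100,): go(np.array([627.2,-91.3,72])+e.apply([0,0,38+h]),10.33,30)
E
```

```text
t 2.8 p [ 410.8 -309.7  197.5] F [ 0.2 -0.4 -6.2] gap 33.5
lin m [ 0.1683 -0.1903  0.006 ] rot [ 1.25 29.96 -4.51]
```

Call:
{"op": "servo_tool", "data": {"fingers": [0.02,0.02,0.02,0.02,0.02,0.02,0.02,0.02,0.02,0.02], "linear": [[0.03,-0.03,-0.02],[0.06,-0.06,-0.02],[0.09,-0.09,-0.01],[0.12,-0.13,0],[0.15,-0.16,0.005],[0.168,-0.19,0.006],[0.168,-0.19,0.006],[0.168,-0.19,0.006],[0.168,-0.19,0.006],[0.168,-0.19,0.006]], "rotation": [[0.25,6,-0.9],[0.5,12,-1.8],[0.75,18,-2.7],[1,24,-3.6],[1.25,30,-4.5],[1.25,30,-4.5],[1.25,30,-4.5],[1.25,30,-4.5],[1.25,30,-4.5],[1.25,30,-4.5]]}}

```text
time: 3.8
tool_pos: [558.5, -104.9, 191.1]
tcp_rot: [-179.9, -29.9, 10.2]
ft_force: [-0.5, -0.1, -5.0]
finger_gap: 33.4
grip_force: 52.5
```

```bash
python3 - <<'E'
from h import *
e=Ro.from_euler('z',10.33,degrees=True)*Ro.from_euler('y',-30,degrees=True)
for h in (30,): go(np.array([627.2,-91.3,72])+e.apply([0,0,38+h]),10.33,30)
from bench import r; print(r.sense()['ft_force'], r.sense()['tcp_rot'],r.sense()['joint_pos'])
E
```

```text
t 3.8 p [ 558.5 -104.9  191.1] F [-0.5 -0.1 -5. ] gap 33.4
lin m [ 0.0011 -0.0011  0.0701] rot [-0.01  0.05 -0.11]
[-0.47268435 -0.1300979  -4.9905508 ] [-179.92596227  -29.9490235    10.19949626] [-26.41778662 -18.88024361 121.02642568  21.38852986  55.02023318
  44.55476844]
```

Call:
{"op": "servo_tool", "data": {"fingers": [0.02,0.02,0.02,0.02,0.02,0.02], "linear": [[0.001,-0.001,0.02],[0.001,-0.001,0.04],[0.001,-0.001,0.06],[0.001,-0.001,0.07],[0.001,-0.001,0.07],[0.001,-0.001,0.07]], "rotation": [[0,0,-0.1],[0,0,-0.1],[0,0,-0.1],[0,0,-0.1],[0,0,-0.1],[0,0,-0.1]]}}

```text
time: 4.4
tool_pos: [594.1, -97.1, 132.0]
tcp_rot: [180.0, -30.0, 10.4]
ft_force: [0.0, -1.1, -4.8]
finger_gap: 33.1
grip_force: 52.4
```

```bash
python3 - <<'E'
from h import *
e=Ro.from_euler('z',10.33,degrees=True)*Ro.from_euler('y',-30,degrees=True)
for h in (0,): go(np.array([627.2,-91.3,72])+e.apply([0,0,38+h]),10.33,30)
t=snap('top','top1');s=snap('scene','scene1')
c=lambda im,x,y,w,h,W,H:cv2.resize(im['frame'][y:y+h,x:x+w,::-1],(W,H),interpolation=cv2.INTER_CUBIC)
cv2.imwrite('pics/crop1.png',np.hstack([c(t,330,140,100,120,400,480),c(s,230,220,100,120,400,480)]))
E
```

```text
t 4.4 p [594.1 -97.1 132. ] F [ 0.  -1.1 -4.8] gap 33.1
lin m [-0.0009  0.0003  0.0308] rot [-0.01 -0.01  0.04]
```

View pics/crop1.png

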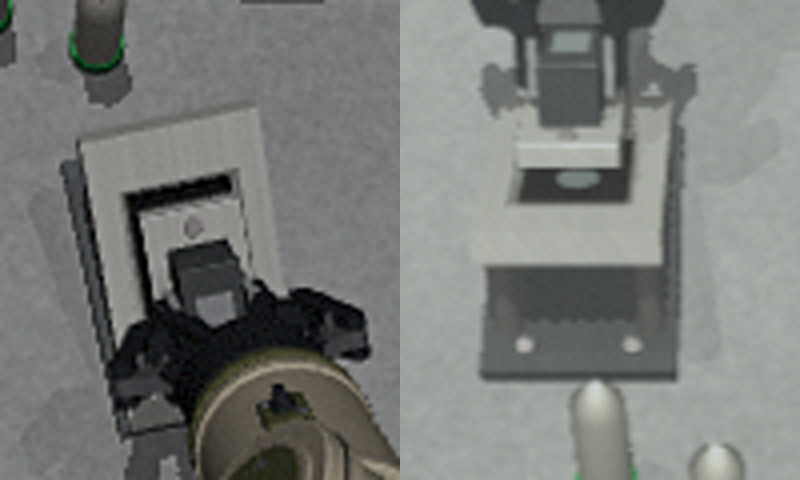

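The crop shows the foot hovering over the pocket. Its upper corners are at about top pixels (364,193) and (389.5,189), and scene pixels (259,254.5) and (285,255.5). I'll compare these with the expected positions.

```bash
python3 - <<'E'
from h import *
t=pickle.load(open('top1.pkl','rb'));s=pickle.load(open('scene1.pkl','rb'))
e=Ro.from_euler('z',10.33,degrees=True)*Ro.from_euler('y',-30,degrees=True)
T=np.array([594.1,-97.1,132.])
print('tcp in pocket',e.inv().apply(T-[627.2,-91.3,72]))
for n,im in(('t',t),('s',s)):
    for y in(28,-28): print(n,proj(im,T+e.apply([50,y,14-38])),'10mm x',proj(im,T+e.apply([60,y,14-38])),'10mm z',proj(im,T+e.apply([50,y,14-28])))
E
```

```text
tcp in pocket [ 0.89848755  0.2294149  68.76329027]
t [363.86186212 193.93445062] 10mm x [363.11555634 189.60852079] 10mm z [364.55068336 195.35266873]
t [389.15685517 188.62526464] 10mm x [388.49395385 184.28309415] 10mm z [390.0443724  190.00133519]
s [284.68125462 255.00255616] 10mm x [284.42511593 256.99181533] 10mm z [284.547847   250.73040923]
s [258.39063602 255.13719676] 10mm x [257.94820255 257.12780114] 10mm z [258.17866398 250.86461487]
```

Agreement is within about 1 mm, so I'll lower it.

Call:
{"op": "servo_tool", "data": {"fingers": [0.02,0.02,0.02,0.02,0.02,0.02,0.02,0.02,0.02,0.02], "linear": [[-0.001,0,0.004],[-0.001,0,0.008],[-0.001,0,0.012],[-0.001,0,0.015],[-0.001,0,0.018],[-0.001,0,0.021],[-0.001,0,0.023],[-0.001,0,0.025],[-0.001,0,0.027],[-0.001,0,0.027]], "rotation": [[0,0,0],[0,0,0],[0,0,0],[0,0,0],[0,0,0],[0,0,0],[0,0,0],[0,0,0],[0,0,0],[0,0,0]]}}

```text
time: 5.5
tool_pos: [606.6, -94.2, 107.5]
tcp_rot: [-180.0, -30.0, 10.4]
ft_force: [0.7, -0.3, -5.2]
finger_gap: 33.3
grip_force: 52.6
```

```bash
python3 - <<'E'
from h import *
e=Ro.from_euler('z',10.33,degrees=True)*Ro.from_euler('y',-30,degrees=True)
go(np.array([627.2,-91.3,72])+e.apply([0,0,38]),10.33,30)
from bench import r; print('tool F',e.inv().apply(r.sense()['ft_force']),r.sense()['wrist_torque'])
E
```

```text
t 5.5 p [606.6 -94.2 107.5] F [ 0.7 -0.3 -5.2] gap 33.3
lin m [0.0002 0.0008 0.0032] rot [-0.03 -0.01  0.06]
tool F [-2.06568503 -0.40483541 -4.78449148] [-0.1200093   0.6225413  -0.00082311]
```

Call:
{"op": "servo_tool", "data": {"fingers": [0.02,0.02,0.02,0.02,0.02,0.02], "linear": [[0,0.0005,0.001],[0,0.0005,0.002],[0,0.0005,0.003],[0,0.0005,0.004],[0,0.0005,0.004],[0,0.0005,0.004]], "rotation": [[0,0,0],[0,0,0],[0,0,0],[0,0,0],[0,0,0],[0,0,0]]}}

```text
time: 6.1
tool_pos: [607.9, -94.6, 105.7]
tcp_rot: [180.0, -30.0, 10.5]
ft_force: [-32.4, 0.4, 23.5]
finger_gap: 33.4
grip_force: 57.8
```

```bash
python3 - <<'E'
from h import *
e=Ro.from_euler('z',10.33,degrees=True)*Ro.from_euler('y',-30,degrees=True)
go(np.array([627.2,-91.3,72])+e.apply([0,0,38]),10.33,30)
from bench import r; print('tool F',e.inv().apply(r.sense()['ft_force']),r.sense()['wrist_torque'])
E
```

```text
t 6.1 p [607.9 -94.6 105.7] F [-32.4   0.4  23.5] gap 33.4
lin m [0.0001 0.0002 0.0009] rot [-0.06  0.04  0.12]
tool F [-15.80680475   6.16564738  36.29758909] [0.0302826  2.6337585  0.13004398]
```

Call:
{"op": "servo_tool", "data": {"fingers": [0.02,0.02,0.05,0.05,0.05,0.05,0.05,0.05], "linear": [[-0.001,0,-0.0005],[-0.001,0,-0.001],[-0.001,0,-0.001],[-0.001,0,-0.001],[-0.001,0,-0.001],[-0.001,0,-0.001],[-0.001,0,-0.02],[-0.001,0,-0.05]], "rotation": [[0,0,0],[0,0,0],[0,0,0],[0,0,0],[0,0,0],[0,0,0],[0,0,0],[0,0,0]]}}

```text
time: 6.9
tool_pos: [581.9, -98.4, 145.3]
tcp_rot: [-179.9, -29.8, 10.4]
ft_force: [1.4, -0.3, 0.5]
finger_gap: 50.3
grip_force: 0.0
```

Call:
{"op": "servo_tool", "data": {"fingers": [0.06,0.06,0.06,0.06,0.06,0.06], "linear": [[0,0,-0.04],[0,0,-0.08],[0,0,-0.1],[0,0,-0.1],[0,0,-0.1],[0,0,-0.1]], "rotation": [[0,0,0],[0,0,0],[0,0,0],[0,0,0],[0,0,0],[0,0,0]]}}

```text
time: 7.5
tool_pos: [533.6, -107.7, 231.9]
tcp_rot: [-179.9, -29.9, 10.4]
ft_force: [-0.0, 0.1, -0.6]
finger_gap: 60.0
grip_force: 0.0
```

```bash
python3 - <<'E'
from h import *
go([409.3,265.5,140],0)
E
```

```text
t 7.5 p [ 533.6 -107.7  231.9] F [-0.   0.1 -0.6] gap 60.0
lin m [-0.0936 -0.3894  0.0528] rot [ -2.79 -29.82  10.15]
```

Call:
{"op": "servo_tool", "data": {"fingers": [0.06,0.06,0.06,0.06,0.06,0.06,0.06,0.06,0.06,0.06], "linear": [[-0.012,-0.048,0.007],[-0.023,-0.097,0.013],[-0.035,-0.146,0.02],[-0.047,-0.195,0.026],[-0.059,-0.244,0.033],[-0.07,-0.292,0.04],[-0.082,-0.34,0.046],[-0.0935,-0.3895,0.053],[-0.0935,-0.3895,0.053],[-0.0935,-0.3895,0.053]], "rotation": [[-0.4,-4,1.3],[-0.7,-8,2.5],[-1,-12,3.8],[-1.4,-16,5],[-1.8,-20,6.3],[-2.1,-24,7.6],[-2.4,-27,8.8],[-2.8,-29.8,10.15],[-2.8,-29.8,10.15],[-2.8,-29.8,10.15]]}}

```text
time: 8.5
tool_pos: [408.5, 266.1, 138.3]
tcp_rot: [179.8, 0.1, 0.2]
ft_force: [0.4, -0.6, 0.3]
finger_gap: 60.2
grip_force: 0.0
```

```bash
python3 - <<'E'
from h import *
go([409.3,265.5,39],0)
from bench import r; print(r.sense()['tcp_rot'],r.sense()['joint_pos'])
t=snap('top','top2');s=snap('scene','scene2')
c=lambda im,x,y,w,h,W,H:cv2.resize(im['frame'][y:y+h,x:x+w,::-1],(W,H),interpolation=cv2.INTER_CUBIC)
cv2.imwrite('pics/crop2.png',np.hstack([c(t,330,140,100,120,400,480),c(s,230,220,100,120,400,480)]))
for nm,im,b in(('top',t,(205,270,50,75)),('scene',s,(415,197,45,60))):
    pass
E
```

```text
t 8.5 p [408.5 266.1 138.3] F [ 0.4 -0.6  0.3] gap 60.2
lin m [0.001  0.0002 0.0993] rot [0.2  0.09 0.21]
[1.79802446e+02 9.24760884e-02 2.12645902e-01] [ 27.14584542  -5.1557375  110.02680044  -0.13878165  75.30090657
 116.96845638]
```

View pics/crop2.png

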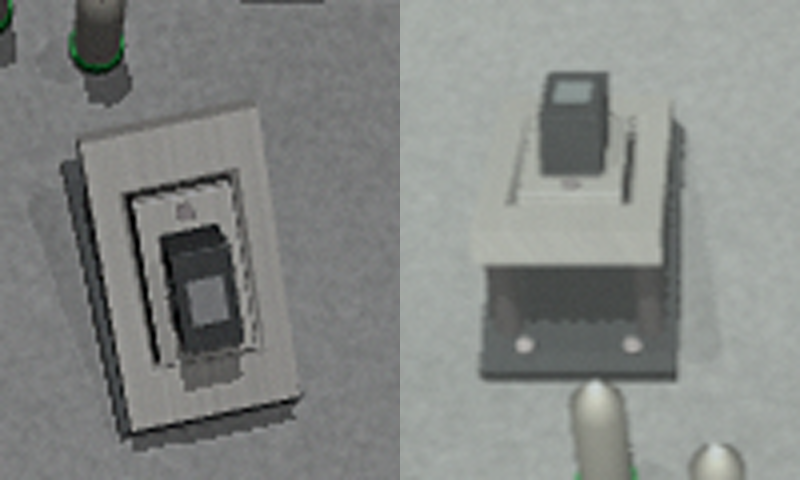

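The short carrier looks seated and square, with its foot inside the pocket outline. Now I'll grip the long one.

Call:
{"op": "servo_tool", "data": {"fingers": [0.06,0.06,0.06,0.06,0.06,0.02,0.02,0.02,0.02,0.02], "linear": [[0.0005,0,0.03],[0.0005,0,0.06],[0.0005,0,0.085],[0.0005,0,0.098],[0.0005,0,0.098],[0.0005,0,0.098],[0.0005,0,0.098],[0.0005,0,0.098],[0.0005,0,0.098],[0.0005,0,0.098]], "rotation": [[0,0,0.2],[0,0,0.2],[0,0,0.2],[0,0,0.2],[0,0,0.2],[0,0,0.2],[0,0,0.2],[0,0,0.2],[0,0,0.2],[0,0,0.2]], "force": 50}}

```text
time: 9.6
tool_pos: [412.5, 265.7, 45.1]
tcp_rot: [-180.0, -0.3, -0.2]
ft_force: [0.2, -1.1, 6.6]
finger_gap: 33.2
grip_force: 52.1
```

Call:
{"op": "servo_tool", "data": {"fingers": [0.02,0.02,0.02,0.02,0.02,0.02,0.02], "linear": [[0,0,-0.02],[0,0,-0.05],[0,0,-0.09],[0,0,-0.13],[0,0,-0.16],[0,0,-0.16],[0,0,-0.16]], "rotation": [[0,0,0],[0,0,0],[0,0,0],[0,0,0],[0,0,0],[0,0,0],[0,0,0]]}}

```text
time: 10.3
tool_pos: [410.8, 265.5, 203.7]
tcp_rot: [180.0, -0.2, -0.2]
ft_force: [-1.2, -0.9, -4.0]
finger_gap: 33.2
grip_force: 50.9
```

```bash
python3 - <<'E'
from h import *
e=Ro.from_euler('z',-9.25,degrees=True)*Ro.from_euler('y',-30,degrees=True)
go(np.array([574.5,115.5,72])+e.apply([0,0,38+100]),-9.25,30)
E
```

```text
t 10.3 p [410.8 265.5 203.7] F [-1.2 -0.9 -4. ] gap 33.2
lin m [0.096  0.1385 0.0126] rot [-2.37 29.69  8.84]
```

Call:
{"op": "servo_tool", "data": {"fingers": [0.02,0.02,0.02,0.02,0.02,0.02,0.02,0.02,0.02,0.02], "linear": [[0.02,0.025,0],[0.035,0.05,0],[0.055,0.08,0.005],[0.075,0.11,0.01],[0.097,0.1385,0.0125],[0.097,0.1385,0.0125],[0.097,0.1385,0.0125],[0.097,0.1385,0.0125],[0.097,0.1385,0.0125],[0.097,0.1385,0.0125]], "rotation": [[-0.5,6,1.8],[-1,12,3.5],[-1.4,18,5.3],[-1.9,24,7.1],[-2.4,29.7,8.8],[-2.4,29.7,8.8],[-2.4,29.7,8.8],[-2.4,29.7,8.8],[-2.4,29.7,8.8],[-2.4,29.7,8.8]]}}

```text
time: 11.3
tool_pos: [507.1, 127.0, 191.1]
tcp_rot: [179.9, -29.9, -9.1]
ft_force: [0.2, 0.5, -3.2]
finger_gap: 33.1
grip_force: 51.1
```

```bash
python3 - <<'E'
from h import *
e=Ro.from_euler('z',-9.25,degrees=True)*Ro.from_euler('y',-30,degrees=True)
go(np.array([574.5,115.5,72])+e.apply([1.5,0,44+30]),-9.25,30)
from bench import r; print(r.sense()['tcp_rot'],r.sense()['joint_pos'])
E
```

```text
t 11.3 p [507.1 127.  191.1] F [ 0.2  0.5 -3.2] gap 33.1
lin m [0.0013 0.0005 0.0633] rot [0.05 0.1  0.11]
[179.88874287 -29.89858068  -9.12467879] [ 16.76933587 -26.90126679 126.85945206 -15.78072062  53.7901871
 122.31086404]
```

Call:
{"op": "servo_tool", "data": {"fingers": [0.02,0.02,0.02,0.02,0.02,0.02], "linear": [[0.001,0.0005,0.02],[0.001,0.0005,0.04],[0.001,0.0005,0.055],[0.001,0.0005,0.063],[0.001,0.0005,0.063],[0.001,0.0005,0.063]], "rotation": [[0,0.1,0.1],[0,0.1,0.1],[0,0.1,0.1],[0,0.1,0.1],[0,0.1,0.1],[0,0.1,0.1]]}}

```text
time: 11.9
tool_pos: [538.8, 120.9, 137.2]
tcp_rot: [179.9, -30.0, -9.3]
ft_force: [-0.3, -0.1, -2.6]
finger_gap: 33.3
grip_force: 51.2
```

```bash
python3 - <<'E'
from h import *
e=Ro.from_euler('z',-9.25,degrees=True)*Ro.from_euler('y',-30,degrees=True)
go(np.array([574.5,115.5,72])+e.apply([1.5,0,44]),-9.25,30)
from bench import r; T=r.sense()['tool_pos'];print(e.inv().apply(T-[574.5,115.5,72]),r.sense()['tcp_rot'])
t=snap('top','top3');s=snap('scene','scene3')
for n,im in(('t',t),('s',s)):
    for y in(28,-28): print(n,proj(im,T+e.apply([63.5,y,14-44])),'10mm x',proj(im,T+e.apply([73.5,y,14-44])),'10mm z',proj(im,T+e.apply([63.5,y,14-34])))
c=lambda im,x,y,w,h,W,H:cv2.resize(im['frame'][y:y+h,x:x+w,::-1],(W,H),interpolation=cv2.INTER_CUBIC)
cv2.imwrite('pics/crop3.png',np.hstack([c(t,240,170,80,96,400,480),c(s,330,215,80,96,400,480)]))
E
```

```text
t 11.9 p [538.8 120.9 137.2] F [-0.3 -0.1 -2.6] gap 33.3
lin m [ 0.0001 -0.0005  0.0305] rot [ 0.07 -0.02 -0.02]
[ 1.3985922  -0.45004586 74.5172314 ] [179.93640274 -30.01902327  -9.27175172]
t [272.95348397 210.18483262] 10mm x [273.27172413 205.83259663] 10mm z [272.13246936 211.77120737]
t [298.68958976 213.56419703] 10mm x [299.09474129 209.21569363] 10mm z [298.070593   215.18007281]
s [378.49635363 254.51337523] 10mm x [377.51434906 256.32247904] 10mm z [379.44498853 250.32283539]
s [353.29759669 247.45712754] 10mm x [352.15157008 249.20261614] 10mm z [354.15994635 243.2800998 ]
```

View pics/crop3.png

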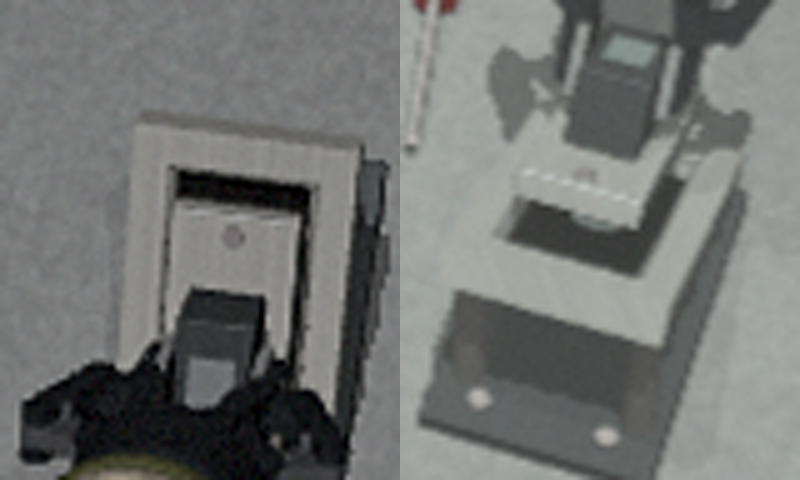

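The foot is about 1 mm toward −y and perhaps 2–3 mm lower than expected. Its corners are at about top (274,210) and (299.5,213), and scene (353.5,249) and (379,255). That is within the chamfer, so I'll nudge it and lower in stages.

Call:
{"op": "servo_tool", "data": {"fingers": [0.02,0.02,0.02,0.02,0.02,0.02,0.02,0.02,0.02], "linear": [[0,-0.001,0.004],[0,-0.001,0.008],[0,-0.001,0.011],[0,-0.001,0.014],[0,-0.001,0.017],[0,-0.001,0.02],[0,-0.001,0.022],[0,-0.001,0.024],[0,-0.001,0.024]], "rotation": [[0,0,0],[0,0,0],[0,0,0],[0,0,0],[0,0,0],[0,0,0],[0,0,0],[0,0,0],[0,0,0]]}}

```text
time: 12.9
tool_pos: [552.7, 119.6, 118.2]
tcp_rot: [180.0, -30.2, -9.3]
ft_force: [-1.0, -2.8, 5.8]
finger_gap: 33.2
grip_force: 52.7
```

```bash
python3 - <<'E'
from h import *
e=Ro.from_euler('z',-9.25,degrees=True)*Ro.from_euler('y',-30,degrees=True)
go(np.array([574.5,115.5,72])+e.apply([1.5,0,44]),-9.25,30)
from bench import r; print('F',e.inv().apply(r.sense()['ft_force']),r.sense()['wrist_torque'])
E
```

```text
t 12.9 p [552.7 119.6 118.2] F [-1.  -2.8  5.8] gap 33.2
lin m [-0.0024  0.0005  0.0071] rot [ 0.05 -0.24 -0.04]
F [ 2.413773   -2.94090941  5.29526797] [-0.44977685  0.34190767 -0.12767264]
```

Call:
{"op": "servo_tool", "data": {"fingers": [0.02,0.02,0.02,0.02,0.02], "linear": [[0.001,0.0005,0],[0.001,0.0005,0.001],[0.001,0.0005,0.002],[0.001,0.0005,0.003],[0.001,0.0005,0.003]], "rotation": [[0,0,0],[0,0,0],[0,0,0],[0,0,0],[0,0,0]]}}

```text
time: 13.4
tool_pos: [554.1, 119.2, 115.8]
tcp_rot: [180.0, -30.2, -9.3]
ft_force: [-11.1, 0.1, 11.4]
finger_gap: 33.2
grip_force: 54.1
```

```bash
python3 - <<'E'
from h import *
e=Ro.from_euler('z',-9.25,degrees=True)*Ro.from_euler('y',-30,degrees=True)
go(np.array([574.5,115.5,72])+e.apply([1.5,0,44]),-9.25,30)
from bench import r; print('F',e.inv().apply(r.sense()['ft_force']),r.sense()['wrist_torque'])
E
```

```text
t 13.4 p [554.1 119.2 115.8] F [-11.1   0.1  11.4] gap 33.2
lin m [-0.0025  0.0004  0.0042] rot [ 0.03 -0.17 -0.04]
F [-3.80421126 -1.63806838 15.31045618] [-0.1597422   0.28856432 -0.14344532]
```

```bash
python3 - <<'E'
from h import *
t=snap('top','top4');s=snap('scene','scene4')
c=lambda im,x,y,w,h,W,H:cv2.resize(im['frame'][y:y+h,x:x+w,::-1],(W,H),interpolation=cv2.INTER_CUBIC)
cv2.imwrite('pics/crop4.png',np.hstack([c(t,255,185,65,80,390,480),c(s,340,225,65,80,390,480)]))
e=Ro.from_euler('z',-9.25,degrees=True)*Ro.from_euler('y',-30,degrees=True)
P=np.array([574.5,115.5,72])
for n,im in(('t',t),('s',s)):
    for y in(28,-28): print(n,*[proj(im,P+e.apply([65,y,14+h])).round(1) for h in(0,3,6)])
E
```

```text
t [275.2 205.4] [274.9 205.9] [274.7 206.3]
t [300.3 208.7] [300.1 209.2] [300.  209.6]
s [375.8 267.2] [376.1 266. ] [376.4 264.8]
s [350.9 260.1] [351.1 258.9] [351.4 257.7]
```

View pics/crop4.png

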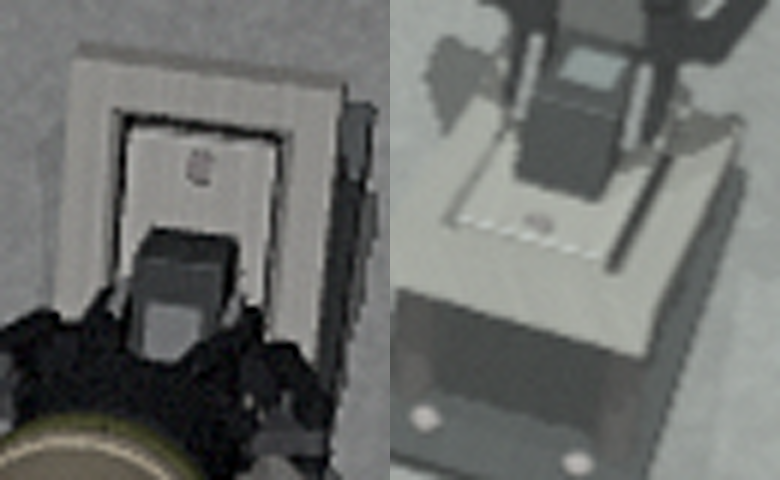

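Both views put the upper foot corners at their seated position, at about top (275.8,206) and (300.8,208), and scene (350.7,260.7) and (375.7,267.5). I'll press lightly to confirm floor contact.

Call:
{"op": "servo_tool", "data": {"fingers": [0.02,0.02,0.02,0.02], "linear": [[0,0,0.0005],[0,0,0.001],[0,0,0.0015],[0,0,0.0015]], "rotation": [[0,0,0],[0,0,0],[0,0,0],[0,0,0]]}}

```text
time: 13.9
tool_pos: [554.2, 119.2, 113.9]
tcp_rot: [180.0, -30.1, -9.3]
ft_force: [-15.7, 2.0, 12.9]
finger_gap: 33.4
grip_force: 55.0
```

```bash
python3 - <<'E'
from h import *
e=Ro.from_euler('z',-9.25,degrees=True)*Ro.from_euler('y',-30,degrees=True)
go(np.array([574.5,115.5,72])+e.apply([1.5,0,44]),-9.25,30)
from bench import r; print('F',e.inv().apply(r.sense()['ft_force']),e.inv().apply(r.sense()['wrist_torque']))
E
```

```text
t 13.9 p [554.2 119.2 113.9] F [-15.7   2.   12.9] gap 33.4
lin m [-0.0016  0.0004  0.0026] rot [ 0.03 -0.09 -0.04]
F [-7.21948937 -0.49934747 19.11716926] [-0.12665014  0.66098094 -0.00282626]
```

Call:
{"op": "servo_tool", "data": {"fingers": [0.02,0.02,0.02,0.02], "linear": [[-0.0007,0,0.0005],[-0.0007,0,0.001],[-0.0007,0,0.0015],[-0.0007,0,0.0015]], "rotation": [[0,0,0],[0,0,0],[0,0,0],[0,0,0]]}}

```text
time: 14.3
tool_pos: [554.2, 119.3, 112.1]
tcp_rot: [180.0, -30.1, -9.3]
ft_force: [-15.2, 2.2, 13.3]
finger_gap: 33.4
grip_force: 54.9
```

```bash
python3 - <<'E'
from h import *
e=Ro.from_euler('z',-9.25,degrees=True)*Ro.from_euler('y',-30,degrees=True)
go(np.array([574.5,115.5,72])+e.apply([1.5,0,44]),-9.25,30)
from bench import r; print('F',e.inv().apply(r.sense()['ft_force']),e.inv().apply(r.sense()['wrist_torque']))
E
```

```text
t 14.3 p [554.2 119.3 112.1] F [-15.2   2.2  13.3] gap 33.4
lin m [-0.0006  0.0005  0.001 ] rot [ 0.03 -0.07 -0.04]
F [-6.62590676 -0.28990029 19.18736861] [ 0.06218154  0.83318755 -0.06018797]
```

Call:
{"op": "servo_tool", "data": {"fingers": [0.02,0.02,0.02,0.02,0.02], "linear": [[0,0,0.0005],[0,0,0.001],[0,0,0.0015],[0,0,0.002],[0,0,0.002]], "rotation": [[0,0,0],[0,0,0],[0,0,0],[0,0,0],[0,0,0]]}}

```text
time: 14.8
tool_pos: [554.3, 119.3, 110.7]
tcp_rot: [180.0, -30.0, -9.3]
ft_force: [-37.0, 2.6, 29.9]
finger_gap: 33.3
grip_force: 58.9
```

```bash
python3 - <<'E'
from h import *
e=Ro.from_euler('z',-9.25,degrees=True)*Ro.from_euler('y',-30,degrees=True)
go(np.array([574.5,115.5,72])+e.apply([1.5,0,44]),-9.25,30)
from bench import r; print('F',e.inv().apply(r.sense()['ft_force']),e.inv().apply(r.sense()['wrist_torque']))
E
```

```text
t 14.8 p [554.3 119.3 110.7] F [-37.    2.6  29.9] gap 33.3
lin m [-0.      0.0005 -0.0002] rot [ 0.06  0.04 -0.04]
F [-17.06034179  -3.39218209  44.33376783] [-0.39993673  2.45506599 -0.014372  ]
```

That is firm floor contact at the expected height, so I'll release and retreat.

Call:
{"op": "servo_tool", "data": {"fingers": [0.02,0.02,0.05,0.05,0.05,0.05,0.05,0.05], "linear": [[-0.001,0,-0.0005],[-0.001,0,-0.001],[-0.001,0,-0.001],[-0.001,0,-0.001],[-0.001,0,-0.001],[-0.001,0,-0.001],[-0.001,0,-0.02],[-0.001,0,-0.05]], "rotation": [[0,0,0],[0,0,0],[0,0,0],[0,0,0],[0,0,0],[0,0,0],[0,0,0],[0,0,0]]}}

```text
time: 15.6
tool_pos: [527.9, 122.0, 150.0]
tcp_rot: [179.8, -29.8, -9.3]
ft_force: [-0.4, 1.0, -0.6]
finger_gap: 49.8
grip_force: 0.0
```

Call:
{"op": "servo_tool", "data": {"fingers": [0.06,0.06,0.06,0.06,0.06,0.06,0.06,0.06,0.06,0.06], "linear": [[0,0,-0.04],[0,0,-0.08],[0,0,-0.12],[-0.04,0,-0.14],[-0.08,0,-0.15],[-0.1,0,-0.16],[-0.1,0,-0.16],[-0.1,0,-0.16],[-0.1,0,-0.16],[-0.1,0,-0.16]], "rotation": [[0,0,0],[0,0,0],[0,0,0],[0,0,0],[0,0,0],[0,0,0],[0,0,0],[0,0,0],[0,0,0],[0,0,0]]}}

```text
time: 16.6
tool_pos: [371.8, 154.9, 241.3]
tcp_rot: [179.6, -29.8, -9.4]
ft_force: [-0.5, 0.5, 0.3]
finger_gap: 60.1
grip_force: 0.0
```

```bash
python3 - <<'E'
from h import *
t=snap('top','top5');s=snap('scene','scene5')
c=lambda im,x,y,w,h,W,H:cv2.resize(im['frame'][y:y+h,x:x+w,::-1],(W,H),interpolation=cv2.INTER_CUBIC)
cv2.imwrite('pics/crop5.png',np.vstack([np.hstack([c(t,255,185,80,60,400,300),c(s,330,225,80,60,400,300)]),np.hstack([c(t,335,150,80,100,320,300)[:,:],c(t,345,165,60,75,240,300),c(s,245,225,60,75,240,300)])]))
for i,(P,y) in enumerate([(np.array([574.5,115.5,72]),-9.25),(np.array([627.2,-91.3,72]),10.33)]):
    e=Ro.from_euler('z',y,degrees=True)*Ro.from_euler('y',-30,degrees=True)
    for n,im in(('t',t),('s',s)):
        L=65-15*i
        print(i,n,'foot',[proj(im,P+e.apply([sx*L,sy*28,14])).round(1).tolist() for sx in(1,-1) for sy in(1,-1)],'top',proj(im,P+e.apply([0,0,52])).round(1))
E
```

```text
0 t foot [[275.2, 205.4], [300.3, 208.7], [271.2, 258.5], [295.3, 261.7]] top [282.8 240.7]
0 s foot [[375.8, 267.2], [350.9, 260.1], [387.6, 244.9], [364.6, 238.6]] top [373.3 237. ]
1 t foot [[362.0, 190.1], [386.7, 184.9], [369.1, 231.0], [393.0, 225.9]] top [380.7 214. ]
1 s foot [[285.0, 267.8], [259.0, 267.9], [287.3, 248.7], [263.0, 248.8]] top [273.  242.4]
```

View pics/crop5.png

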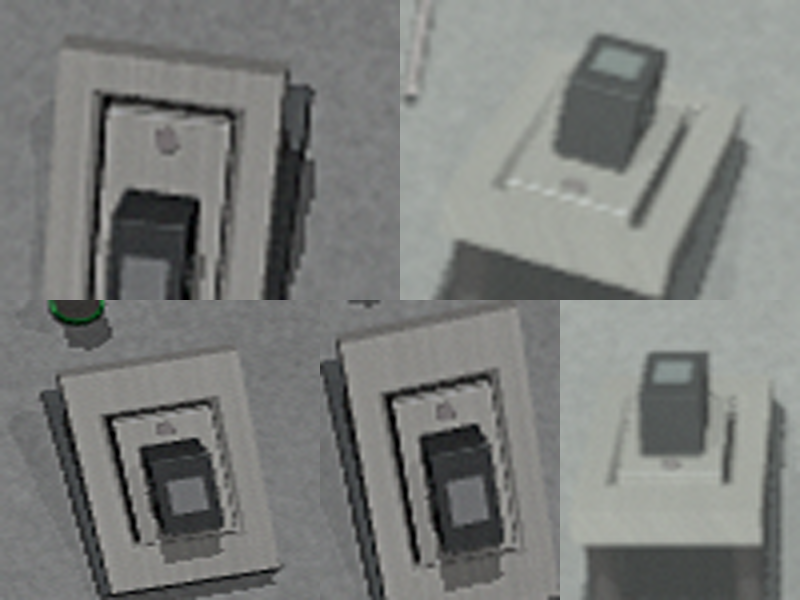

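Upper corners and housing tops of both carriers match the seated prediction to about 0.5 px. The one exception is the long carrier's top label, which is cut off in the crop, so I'll check that numerically.

```bash
python3 - <<'E'
from h import *
t=pickle.load(open('top5.pkl','rb'));s=pickle.load(open('scene5.pkl','rb'))
for P,y,a,b in[(np.array([574.5,115.5,72]),-9.25,(283,241),(373,237)),(np.array([627.2,-91.3,72]),10.33,(381,214),(273,242))]:
    e=Ro.from_euler('z',y,degrees=True)*Ro.from_euler('y',-30,degrees=True);q=[]
    for im,(u,v) in((t,a),(s,b)):
        g=im['frame'].mean(2)[v-8:v+9,u-9:u+10]; lo,hi=np.percentile(g[4:13,5:14],[5,90]);m=(g>(lo+hi)/2).astype(np.uint8)
        n,l,st,ce=cv2.connectedComponentsWithStats(m,connectivity=4);k=l[8,9];p=ce[k]+[u-9,v-8];q.append(p)
        print(p,st[k],proj(im,P+e.apply([0,0,52])))
    c1,d1=ray(t,*q[0]);c2,d2=ray(s,*q[1]);k=np.linalg.lstsq(np.stack([d1,-d2],1),c2-c1,rcond=None)[0]
    print('pocket frame',e.inv().apply((c1+k[0]*d1+c2+k[1]*d2)/2-P))
E
```

```text
[283.3452381  241.82142857] [ 5  4  9 11 84] [282.77783153 240.71683533]
[373.26086957 237.10869565] [ 4  5 11  7 46] [373.27302906 237.03552797]
pocket frame [-3.36150345 -0.83100696 50.23122947]
[381.57142857 214.78021978] [ 5  3 10 12 91] [380.70886381 213.99740165]
[272.76470588 242.52941176] [ 4  6 10  6 51] [273.0202541  242.35829518]
pocket frame [-2.86745984 -1.30790471 50.37460065]
```

```bash
python3 -c "
from bench import r; print(r.hand_in())"
```

```text
the job is handed in; nothing more can be done
None
```

The job is handed in (the hand-in returned no verdict): by the final pictures and the contact forces, both carriers are seated in their matching pockets, with the arm clear at 16.6 s.

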